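# Seat the flange in the drilling fixture's recess by feel and close the keeper

### The arm

A 6-joint arm with a two-finger parallel gripper is mounted at the origin on a cart in front of the work surface, level with it; the furniture and walls round the work are solid. World frame = base frame: x ahead of the robot, y to its left, z up, the work surface at z = 0. Lengths are in m, angles in rad, forces in N, time in s.
With the tool pointing down it reaches from about 0.225 to 0.725 m from the base axis. Payload 3.1 kg.
Tool frame: the origin (TCP) lies at the very end of the fingers, on their centre line; the grasp point (between the pads) lies robot.grip_depth behind it (robot.grip_depth is the distance from the TCP to the grasp point, in m); z points along the fingers, y is the line along which they close (so a half turn about z gives the same grasp; the last joint's range is limited). The gripper opens to 85 mm and grips with 20 to 120 N. Pads are 22 mm wide; open, the fingers measure 114 mm over their backs; the gripper's body (76 mm by 85 mm) begins 54 mm behind the grasp point. The pads swing forward as they close: fully open they stand 13 mm farther back than shut.
Start: joints at [-1.325, 0.048, 0.099, 1.622, 0, 1.443], TCP at [0.192, -0.489, 0.231] pointing down, gripper open.
Joint ranges: [-2.91, 2.91], [-0.99, 1.94], [-1.21, 1.42], [-2.12, 2.29], [-1.49, 1.47], [-3.14, 3.14]. Speed limits (rad/s): [2.79, 2.79, 3.14, 3.14, 3.14, 3.14].

### API

Orientations are given as a unit quaternion [x, y, z, w].
In Python, from plant import robot gives the robot as it stands.
- The arm moves only by the shell command python3 -m jog 'ROWS' [OPENING]. ROWS is JSON, a list of rows, each a list of 4 numbers: the shift along the tool's x, y, z in m, then the turn about the tool's z in rad. In form: [[dx, dy, dz, spin], ...]. A call has 1 to 20 rows; each row is the pose to reach, as a shift and turn from the pose commanded when the call began, along the tool's axes at that moment; what a row does not reach only later rows make up. A row lasts 1/8 s, in which the tool goes at most 62.5 mm and 10.7 degrees, less where a joint would pass 70% of its speed; a pose out of reach is approached as far as the arm can. A call with a gripper value outside its range is refused whole. OPENING is the opening, from 0 (shut) to 1 (fully open), set as the call begins (- or left out, the last holds). The fingers move at their own pace and stop on an object; the grip force is fixed at half the most. Time passes only in rows, so rows that repeat a pose let the fingers close. It gives the time, the measured TCP pose, the force, the opening and the grip force at its end, in the units of the state.
- robot.get_obs(): the state, without advancing time (a new reading comes with each control period).
- robot.get_image(name): name is "scene" or "top" or "wrist"; returns a dict with "frame" (420x560x3 uint8, blue, green, red), "z_map" (420x560 float32, m along the optical axis (not along the pixel's ray), 0 where there is no reading), "fx", "fy", "cx", "cy" (pixels), "distortion" ([k1, k2, p1, p2, k3] as OpenCV has them; the pictures are not rectified), "rvec" (rotation vector, rad) and "tvec" (3), from world to camera coordinates, as OpenCV has them; the wrist camera has in their place "mount" (4x4, takes a point from camera to tool coordinates, whose origin is the TCP and whose axes are the flange's). Camera axes: x right, y down, z forward; pixel columns grow to the right and rows downward; lengths in m; the calibration is good to about 2 mm. A picture is of the moment at which its call begins: read the wrist's pose just before it.
- robot.job_done(): hands the job in; it is judged then, once.
The state is a dict: "t": time; "q": joint angles; "qd": joint speeds; "joint_efforts": joint torques, N m; "ee_pos": TCP position; "tcp_rot": TCP orientation; "wrist_force": force on the tool from outside, world axes, zero at the start; "moment": the same for the moment, N m; "gripper_width": opening from 0.0 (shut) to 1.0 (fully open); "grip_force": force on a finger pad.
Only numpy, scipy, OpenCV 4.12 (cv2) and the standard library are available. Lean on these libraries where they do the work, as an engineer would, in place of code of your own. Each camera call takes 0.05 s, during which the arm holds its last target. There are 200 camera calls.

### The job

Load the loose flange into the drilling fixture: lay it flat on the nest plate's face beside the round recess, then, with light pressure only so that the faces are not scored, slide it across until you feel it drop fully home in the recess. Once it is home, swing the keeper bar round to its stop so that it lies over the flange's rim, let go, and leave the other things where they are.

Things in the scene. Friction and masses are not known exactly. Their poses are not given: they have to be found in the camera images.
- fixture: Drilling fixture, bolted to the bench. Its grey base plate, 222 x 178 x 12 mm, spans x -126 to +96 and y -106 to +72 mm of the origin, which lies on the bench; z up. On it is the nest plate, bare aluminium 174 x 128 x 14 mm with a flat face, held by screws in four slots beyond y = 50 mm either side. Forces under 250 N do not shift it; its setting along x differs each time and is not measured.
- nest_zero (a point): Fixed point at the fixture's x = y = 0, level with the nest's oiled face (friction 0.2), 26 mm above the bench; axes as the fixture. The round recess in the face, 88 mm across (1.5 mm play round the flange), 5 mm deep, has its centre at y = 0 and anywhere from x = -20 to +20 mm of this point: find it by feel. From that centre the face runs 102 mm towards -x (the robot), 72 mm towards +x.
- flange_mid (a point): Loose steel flange left of the fixture, hub up, 0.4 to 0.75 kg: toothless round disc 85 mm across, 12 mm thick, with a hub 44 mm across reaching from 12 to 38 mm above the underside, to grip. Point: on its axis (z), 19 mm above the underside; 45 mm above the bench when it lies on the nest's face, 40 mm when home. Home, the disc's top is 1.5 mm under the keeper bar; on the face it blocks the bar.
- keeper (a joint): Swing keeper: level steel bar 16 mm wide, 34.5 to 42.5 mm above the bench, on an upright pivot at the fixture's -y side. 0 rad: open stop; 1.396 rad: closed stop; grows counter-clockwise seen from above; starts at 0 to 0.3. Closed, its tip, 50 mm from the pivot, points to the fixture's +y over the rim, the knob to -y. Stays where left; about 1.5 N at the knob moves it.
- keeper_knob (a point): Middle of the upright black round knob, 15 mm across, on the keeper's other end, 44 mm from the pivot axis; the knob reaches from 42.5 to 74 mm above the bench, this point is 58.5 mm above it.
- keeper_pivot (a point): Point on the keeper's pivot axis, at the top face of its bar (42.5 mm above the bench); at x = 0, y = -80 mm of the fixture. The screw head there rises to 51 mm above the bench.
- gear: Spur gear with teeth, 75 mm across, 22 mm high, a loose bystander; origin at the centre of its underside.
- shaft_step: Stepped shaft standing upright, 36 mm across, 85 mm high, a loose bystander; origin at the centre of its underside.
- bolt_m16_0: Hexagon bolt standing on its head, 27 mm across, 60 mm high, a loose bystander to the right of the fixture; origin at the centre of its underside.
- micrometer: Outside micrometer lying flat, 43 x 124 x 15 mm, a loose bystander to the right of the fixture; origin at the centre of its underside.
Not all that is in view belongs to the job. What is shaped like the part that bears flange_mid but black is not meant.

How it is judged:
On the way, in this order (a step that is already met when the one before it is completed fails the run):
1. the flange lies flat on the nest's face, beside the recess (its axis more than 30 mm from the fixture's origin) (z of flange_mid in the frame of fixture between 0.043 and 0.0475 m and angle between flange_mid's own z axis and vertical below 0.08 rad and horizontal distance between flange_mid and fixture between 0.03 and 0.1 m and contact force between flange and fixture above 0.3 N), for 0.1 s.
2. the flange has dropped home in the recess while the keeper is still open (z of flange_mid in the frame of fixture between 0.038 and 0.0415 m and angle between flange_mid's own z axis and vertical below 0.03 rad and horizontal distance between flange_mid and fixture below 0.024 m and value of joint keeper below 0.7 rad), for 0.1 s.
At the end, for the whole second after the job is handed in: The flange sits home and level in the recess (within 1.5 mm of full depth, under 0.03 rad of tilt), at rest, and the keeper is closed over its rim (past 1.25 of 1.396 rad) and still (z of flange_mid in the frame of fixture between 0.038 and 0.0415 m and angle between flange_mid's own z axis and vertical below 0.03 rad and horizontal distance between flange_mid and fixture below 0.024 m and value of joint keeper above 1.25 rad and velocity of joint keeper below 0.05 rad/s and linear speed of flange below 0.02 m/s); the robot touches nothing.
It fails at once if the flange is pressed, driven or dropped against the fixture with more than 40 N (contact force between flange and fixture above 40 N).
It fails at once if another loose thing is pushed more than 30 mm from its place (distance of any of gear, shaft_step, bolt_m16_0, micrometer from where it was at the start of the episode above 0.03 m).
It also fails if it takes over 64 s, if anything falls off the work surface, if the arm or the gripper's body presses on something with over 40 N, if the wrist force passes 120 N, or if a joint passes its speed limit or range.

## Working session

There is one attempt and no reset: what is moved stays moved. The work goes in short steps, Python scripts to look and compute and a shell command to move; the robot and the scene stay as the last step left them, time stands still between calls to the robot, and variables do not carry over. Pictures are saved under pics/ and viewed, at most 10 in all, crops included, and the job is handed in when it is done.

```bash
mkdir -p pics; cat > h.py <<'E'
import numpy as np, cv2
from plant import robot
from scipy.spatial.transform import Rotation as R
def cam(name):
    o=robot.get_obs(); im=robot.get_image(name)
    K=np.array([[im['fx'],0,im['cx']],[0,im['fy'],im['cy']],[0,0,1.]]); d=np.array(im['distortion'],float)
    if 'mount' in im:
        T=np.eye(4);T[:3,:3]=R.from_quat(o['tcp_rot']).as_matrix();T[:3,3]=o['ee_pos'];T=T@np.array(im['mount'])
    else:
        M=np.eye(4);M[:3,:3]=cv2.Rodrigues(np.array(im['rvec'],float))[0];M[:3,3]=np.ravel(im['tvec']);T=np.linalg.inv(M)
    return dict(f=im['frame'],z=im['z_map'],K=K,d=d,T=T)
def ray(c,u,v):
    p=cv2.undistortPoints(np.array([[[u,v]]],float),c['K'],c['d'])[0,0]
    return np.array([p[0],p[1],1.])
def atz(c,u,v,z):
    r=c['T'][:3,:3]@ray(c,u,v);o=c['T'][:3,3]
    return o+r*(z-o[2])/r[2]
def depth(c,u,v):
    return c['T'][:3,:3]@(ray(c,u,v)*c['z'][int(round(v)),int(round(u))])+c['T'][:3,3]
def cloud(c):
    h,w=c['z'].shape;uv=np.stack(np.meshgrid(np.arange(w),np.arange(h)),-1).reshape(-1,1,2).astype(float)
    p=cv2.undistortPoints(uv,c['K'],c['d']).reshape(h,w,2)
    P=np.dstack([p,np.ones((h,w))])*c['z'][...,None]
    return P@c['T'][:3,:3].T+c['T'][:3,3]
E
python3 - <<'E'
from h import *
import pickle
o=robot.get_obs();print({k:np.round(v,3) for k,v in o.items()},robot.grip_depth)
c=cam('top');s=cam('scene');pickle.dump((c,s),open('c.pkl','wb'))
cv2.imwrite('pics/top.png',cv2.resize(c['f'],(800,600)));cv2.imwrite('pics/scene.png',s['f'])
print(c['T'].round(3),s['T'].round(3))
E
```

```text
{'t': np.float64(0.0), 'q': array([-1.325,  0.049,  0.098,  1.622, -0.   ,  1.443]), 'qd': array([ 0.   ,  0.   ,  0.001, -0.002, -0.   , -0.001]), 'joint_efforts': array([-0.0000e+00, -3.3878e+01,  3.2001e+01,  2.0000e-02, -0.0000e+00,
        0.0000e+00]), 'ee_pos': array([ 0.192, -0.488,  0.23 ]), 'tcp_rot': array([ 0.983,  0.186, -0.   , -0.001]), 'wrist_force': array([ 0.172, -0.413,  0.055]), 'moment': array([-0.009,  0.004, -0.012]), 'grip_force': np.float64(0.0), 'gripper_width': np.float64(1.0)} 0.0187
[[-1.000e-03 -9.930e-01  1.150e-01  3.620e-01]
 [-1.000e+00  1.000e-03  4.000e-03  4.000e-02]
 [-4.000e-03 -1.150e-01 -9.930e-01  1.391e+00]
 [ 0.000e+00  0.000e+00  0.000e+00  1.000e+00]] [[ 0.744 -0.308  0.592 -0.275]
 [-0.668 -0.359  0.652 -0.804]
 [ 0.012 -0.881 -0.473  0.683]
 [ 0.     0.     0.     1.   ]]
```

View pics/top.png

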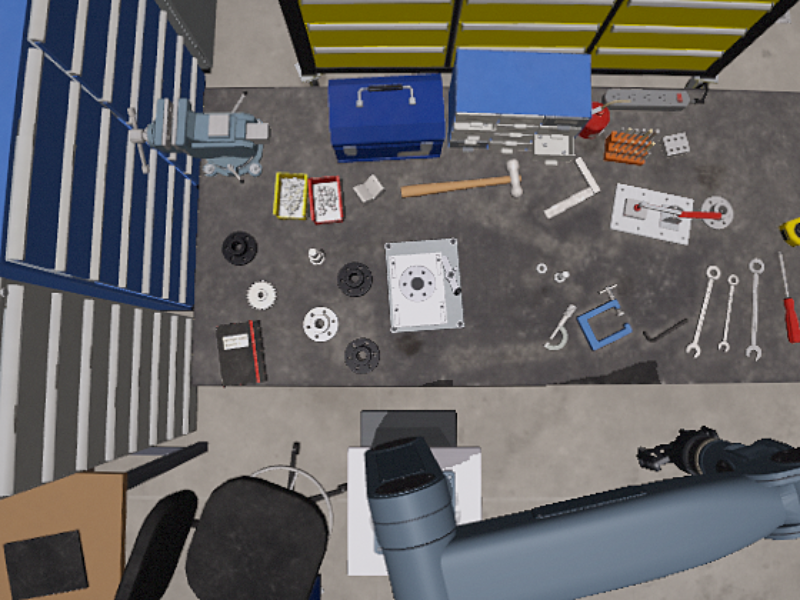

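View pics/scene.png

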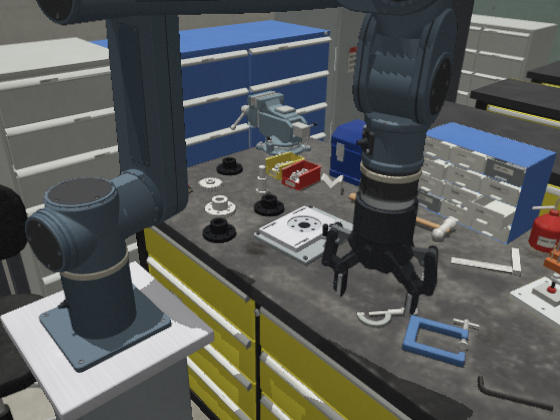

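Top view (800x600 px): the steel flange is the bright disc with the hub at (320,324). Three black lookalikes sit at (239,248), (355,279) and (362,355), and the toothed gear is at (262,295). The fixture is at (425,285) with the keeper at about (452,275). I choose (320,324) and check it in a close crop.

```bash
python3 - <<'E'
from h import *
import pickle
c,s=pickle.load(open('c.pkl','rb'))
x0,y0,x1,y1=200,156,340,261
cv2.imwrite('pics/crop.png',cv2.resize(c['f'][y0:y1,x0:x1],(800,600),interpolation=cv2.INTER_CUBIC))
P=cloud(c)
# height-selected flange near guess
g=atz(c,320*.7,324*.7,.03);print('guess',g)
m=(np.hypot(P[...,0]-g[0],P[...,1]-g[1])<.055)
for lo,hi in((.006,.02),(.03,.045)):
    q=P[m&(P[...,2]>lo)&(P[...,2]<hi)];print(len(q),q.mean(0),q.min(0),q.max(0), (q.min(0)+q.max(0))/2)
g=atz(c,425*.7,285*.7,.02);m=(abs(P[...,0]-g[0])<.16)&(abs(P[...,1]-g[1])<.16)
for lo,hi in((.008,.016),(.023,.029),(.034,.05),(.055,.085)):
    q=P[m&(P[...,2]>lo)&(P[...,2]<hi)];
    if len(q):print(lo,len(q),q.mean(0),q.min(0),q.max(0))
q=P[m&(P[...,2]>.007)&(P[...,2]<.03)][:,:2].astype(np.float32);print(cv2.minAreaRect(q))
E
```

```text
guess [0.44369523 0.22571668 0.03      ]
333 [0.44553559 0.22615126 0.01295445] [0.39921231 0.17296794 0.00601197] [0.49687201 0.27428488 0.01987396] [0.44804216 0.22362641 0.01294296]
93 [0.44564723 0.22780201 0.0394623 ] [0.42524535 0.20701775 0.03080686] [0.46650772 0.24849956 0.04487103] [0.44587654 0.22775866 0.03783895]
0.008 1111 [ 0.5453594  -0.01907124  0.0123955 ] [ 0.38187469 -0.18212473  0.00800181] [0.69248936 0.13189084 0.015998  ]
0.023 1052 [ 0.52562246 -0.00595279  0.02601753] [ 0.429515   -0.10694539  0.02301818] [0.61758123 0.06139411 0.02899542]
0.034 165 [ 0.54219669 -0.03451338  0.04242673] [ 0.38148315 -0.10247297  0.03404668] [0.60792109 0.13291497 0.04998522]
0.055 19 [ 0.5232013  -0.09811337  0.07065539] [ 0.51303991 -0.10643343  0.05544549] [ 0.5598941  -0.07805324  0.07698638]
((0.5398945808410645, -0.02492929995059967), (0.31535592675209045, 0.3135366141796112), 0.37453529238700867)
```

View pics/crop.png

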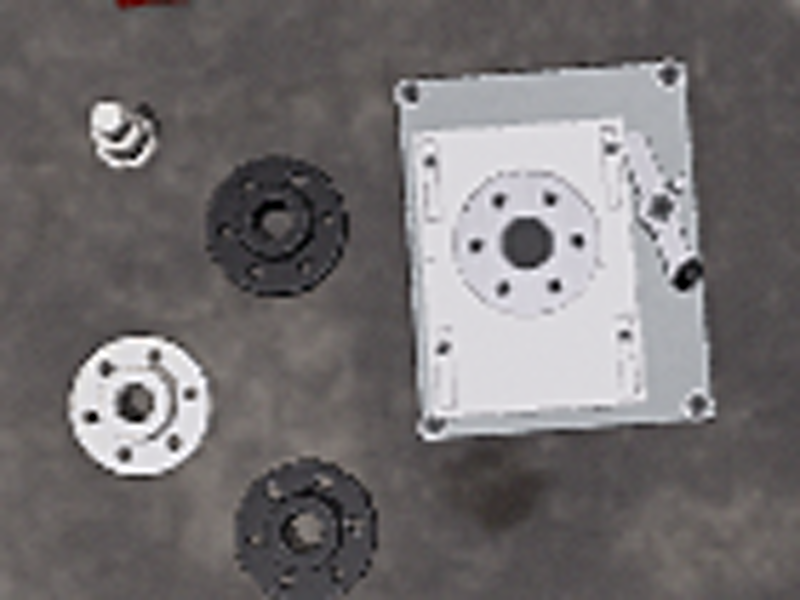

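The crop shows:
- The bright flange at (135,405), clearly steel with a smooth rim.
- The fixture base corners at (398,80), (685,62), (712,410) and (424,438).
- The recess circle around (527,243).
- The keeper pivot at (660,207) and the black knob at (688,273).

```bash
python3 - <<'E'
from h import *
import pickle
c,s=pickle.load(open('c.pkl','rb'))
f=lambda u,v,z:atz(c,200+(u+.5)/5.714-.5,156+(v+.5)/5.714-.5,z)[:2]
W=np.array([f(398,80,.012),f(685,62,.012),f(712,410,.012),f(424,438,.012)])
L=np.array([[96,72],[96,-106],[-126,-106],[-126,72]])/1e3
lc,wc=L.mean(0),W.mean(0);H=(L-lc).T@(W-wc);a=np.arctan2(H[0,1]-H[1,0],H[0,0]+H[1,1])
Rm=np.array([[np.cos(a),-np.sin(a)],[np.sin(a),np.cos(a)]]);t=wc-Rm@lc
print('fix',t,a,'resid',(W-(L@Rm.T+t)).round(4).tolist())
loc=lambda p:(Rm.T@(p-t)).round(4)
print('recess',loc(f(527,243,.026)),'pivot',loc(f(660,207,.051)),'knob',loc(f(688,273,.074)),f(688,273,.074))
print('flange disc',f(140,406,.012),'hub',f(137,402,.038))
pickle.dump((t,a),open('fix.pkl','wb'))
o=robot.get_obs();M=R.from_quat(o['tcp_rot']).as_matrix()
g=np.array([.4455,.2270,.23]);print('tool shift',M.T@(g-o['ee_pos']), 'x yaw',np.arctan2(M[1,0],M[0,0]))
E
```

```text
fix [ 0.5567739  -0.00655939] 0.07211279885359528 resid [[-0.001, -0.0008], [-0.0027, -0.0005], [0.0038, 0.002], [-0.0001, -0.0008]]
recess [-0.0138  0.0004] pivot [-0.0013 -0.0791] knob [-0.0445 -0.0898] [ 0.51886568 -0.09929881]
flange disc [0.44532114 0.2278768 ] hub [0.44614564 0.2261524 ]
tool shift [ 0.4975364  -0.57309996  0.00157432] x yaw 0.3737791680401948
```

```bash
python3 -m jog '[[0.037,-0.043,0,-0.1],[0.075,-0.086,0,-0.2],[0.112,-0.129,0,-0.3],[0.15,-0.172,0,-0.4],[0.187,-0.215,0,-0.5],[0.224,-0.258,0,-0.6],[0.262,-0.301,0,-0.7],[0.3,-0.344,0,-0.8],[0.337,-0.387,0,-0.9],[0.374,-0.43,0,-1.0],[0.411,-0.473,0,-1.1],[0.45,-0.516,0,-1.2],[0.4975,-0.573,0,-1.27],[0.4975,-0.573,0,-1.27],[0.4975,-0.573,0,-1.27],[0.4975,-0.573,0,-1.27]]' 0.75
python3 - <<'E'
from h import *
import pickle
c=cam('wrist');pickle.dump(c,open('w.pkl','wb'));cv2.imwrite('pics/w1.png',c['f'])
P=cloud(c);g=np.array([.4455,.227])
o=robot.get_obs();M=R.from_quat(o['tcp_rot']).as_matrix();print(o['ee_pos'],np.arctan2(M[1,0],M[0,0]),o['gripper_width'])
r=np.hypot(P[...,0]-g[0],P[...,1]-g[1])
for lo,hi,rr in((.009,.015,.05),(.035,.041,.035)):
    q=P[(r<rr)&(P[...,2]>lo)&(P[...,2]<hi)]
    if len(q):print(lo,len(q),q.mean(0),q.min(0),q.max(0),cv2.minEnclosingCircle(q[:,:2].astype(np.float32)))
E
```

```text
t: 2.1
ee_pos: [0.4453, 0.225, 0.2314]
tcp_rot: [0.681, 0.732, -0.0, 0.0]
wrist_force: [-1.0, 0.2, 0.3]
gripper_width: 0.75
grip_force: 0.0
[0.44539797 0.22489714 0.23160292] 1.641660926706685 0.7498722576174949
0.009 3314 [0.44478685 0.2293212  0.01278391] [0.40282564 0.18326361 0.00909098] [0.48749304 0.26796189 0.01498708] ((0.44499218463897705, 0.22566330432891846), 0.04276922345161438)
0.035 1189 [0.4451078  0.22634152 0.03875229] [0.42384896 0.20439046 0.03500428] [0.46692123 0.24764745 0.04099717] ((0.4452463686466217, 0.22568254172801971), 0.022166164591908455)
```

View pics/w1.png

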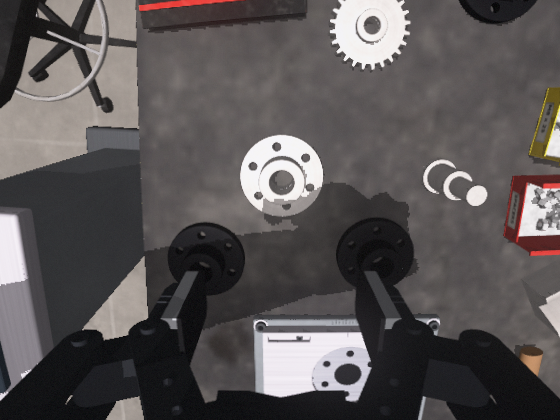

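The wrist view confirms the steel flange at (281,176) with its hub at (283,180). The black ones at (206,258) and (375,255) are clear of it.

```bash
python3 -m jog '[[0.001,0,0.05,0],[0.001,0,0.1,0],[0.001,0,0.15,0],[0.001,0,0.185,0],[0.001,0,0.2,0],[0.001,0,0.21,0],[0.001,0,0.217,0],[0.001,0,0.217,0],[0.001,0,0.217,0]]'
python3 -m jog '[[0,0,0,0],[0,0,0,0],[0,0,0,0],[0,0,0,0],[0,0,0,0],[0,0,0,0]]' 0.4
```

```text
t: 3.28
ee_pos: [0.4464, 0.2277, 0.0154]
tcp_rot: [0.681, 0.732, 0.001, 0.0]
wrist_force: [-0.2, 0.3, 1.1]
gripper_width: 0.749
grip_force: 0.0
t: 4.03
ee_pos: [0.4461, 0.2277, 0.0155]
tcp_rot: [0.681, 0.733, 0.001, 0.0]
wrist_force: [-1.2, -1.1, 6.6]
gripper_width: 0.488
grip_force: 61.4
```

```bash
python3 -m jog '[[0,0,-0.03,0],[0,0,-0.08,0],[-0.03,0.003,-0.08,0],[-0.07,0.007,-0.08,0],[-0.115,0.012,-0.08,0],[-0.16,0.017,-0.08,0],[-0.205,0.021,-0.08,0],[-0.23,0.024,-0.08,0],[-0.2416,0.0248,-0.08,0],[-0.2416,0.0248,-0.08,0],[-0.2416,0.0248,-0.06,0],[-0.2416,0.0248,-0.045,0],[-0.2416,0.0248,-0.035,0],[-0.2416,0.0248,-0.032,0],[-0.2416,0.0248,-0.032,0],[-0.2416,0.0248,-0.032,0]]'
python3 - <<'E'
from h import *
import pickle
t,a=pickle.load(open('fix.pkl','rb'));o=robot.get_obs();M=R.from_quat(o['tcp_rot']).as_matrix()
Rm=np.array([[np.cos(a),-np.sin(a)],[np.sin(a),np.cos(a)]])
print(o['ee_pos'],'local',Rm.T@(o['ee_pos'][:2]-t),M.round(4).tolist(),o['wrist_force'],o['gripper_width'])
c=cam('wrist');cv2.imwrite('pics/w2.png',c['f'])
P=cloud(c);lp=(P[...,:2]-t)@Rm
q=(abs(lp[...,1])<.05)&(lp[...,0]>-.13)&(lp[...,0]<.09)
for lo,hi in((.017,.0235),(.024,.028)):
    m=q&(P[...,2]>lo)&(P[...,2]<hi);print(lo,m.sum(),lp[m].mean(0) if m.any() else 0,lp[m].min(0),lp[m].max(0))
E
```

```text
t: 6.02
ee_pos: [0.4886, -0.0119, 0.0471]
tcp_rot: [0.681, 0.732, 0.0, 0.001]
wrist_force: [-0.3, 0.2, -5.8]
gripper_width: 0.487
grip_force: 63.1
[ 0.48859144 -0.0118802   0.047096  ] local [-0.06838862 -0.00039441] [[-0.0729, 0.9973, 0.0015], [0.9973, 0.0729, -0.0002], [-0.0003, 0.0015, -1.0]] [-0.25586081  0.20431296 -5.8302168 ] 0.48666142830987125
0.017 13720 [-0.00253038  0.0060414 ] [-0.10971399 -0.04381387] [0.05301003 0.04999837]
0.024 21244 [-0.00614488  0.02072756] [-0.11614682 -0.04996523] [0.05910192 0.04999673]
```

View pics/w2.png

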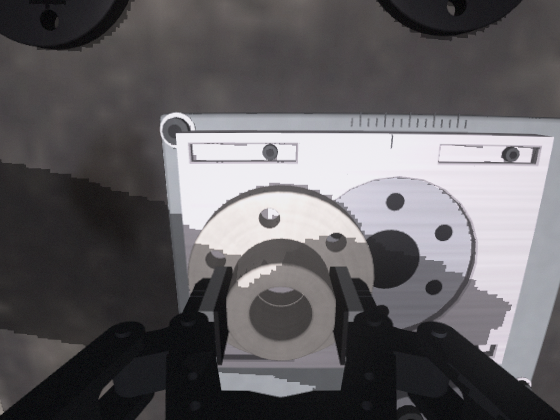

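The wrist view shows the flange held level by its hub (280,300) over the near part of the face, with the recess ahead at about (400,255). Next I lower it gently.

```bash
python3 -m jog '[[0,0,0.002,0],[0,0,0.004,0],[0,0,0.004,0],[0,0,0.004,0]]'; python3 -m jog '[[0,0,0.001,0],[0,0,0.001,0],[0,0,0.001,0]]'
```

```text
t: 6.58
ee_pos: [0.4879, -0.0118, 0.0423]
tcp_rot: [0.681, 0.732, -0.0, -0.0]
wrist_force: [-0.1, -0.2, -5.4]
gripper_width: 0.488
grip_force: 63.1
t: 6.95
ee_pos: [0.4881, -0.0118, 0.0416]
tcp_rot: [0.681, 0.732, 0.0, 0.0]
wrist_force: [-0.4, -0.3, -3.8]
gripper_width: 0.491
grip_force: 63.3
```

```bash
python3 -m jog '[[0,0,0.001,0],[0,0,0.001,0],[0,0,0.001,0]]'
```

```text
t: 7.32
ee_pos: [0.4881, -0.0118, 0.0415]
tcp_rot: [0.681, 0.732, 0.0, 0.0]
wrist_force: [-3.7, 1.0, 5.7]
gripper_width: 0.489
grip_force: 64.2
```

```bash
python3 -m jog '[[0,0,0,0],[0,0,0,0],[0,0,-0.001,0],[0,0,-0.0015,0]]' 0.53; python3 -m jog '[[0,0.002,0,0],[0,0.005,0,0],[0,0.008,0,0],[0,0.011,0,0],[0,0.014,0,0],[0,0.017,0,0],[0,0.02,0,0],[0,0.023,0,0],[0,0.026,0,0],[0,0.029,0,0],[0,0.032,0,0],[0,0.035,0,0],[0,0.038,0,0],[0,0.040,0,0],[0,0.040,0,0]]'
python3 - <<'E'
from h import *
import pickle
t,a=pickle.load(open('fix.pkl','rb'));o=robot.get_obs()
Rm=np.array([[np.cos(a),-np.sin(a)],[np.sin(a),np.cos(a)]])
print('local',Rm.T@(o['ee_pos'][:2]-t))
c=cam('wrist');cv2.imwrite('pics/w3.png',c['f'])
P=cloud(c);lp=(P[...,:2]-t)@Rm
q=(np.hypot(lp[...,0]+.025,lp[...,1])<.04)&(P[...,2]>.06)&(P[...,2]<.069)
m=lp[q];print('hub top z',len(m),np.median(P[q][:,2]),cv2.minEnclosingCircle(m.astype(np.float32)))
A=np.c_[m,np.ones(len(m))];print('tilt',np.linalg.lstsq(A,P[q][:,2],rcond=None)[0])
E
```

```text
t: 7.82
ee_pos: [0.4881, -0.0118, 0.0419]
tcp_rot: [0.681, 0.732, 0.0, 0.0]
wrist_force: [0.1, 0.2, -0.5]
gripper_width: 0.53
grip_force: 0.0
t: 9.7
ee_pos: [0.5287, -0.0088, 0.0417]
tcp_rot: [0.681, 0.732, 0.001, 0.001]
wrist_force: [-0.2, 0.2, 0.2]
gripper_width: 0.528
grip_force: 0.6
local [-0.02820738 -0.00024527]
hub top z 7877 0.06400644536609597 ((-0.02841872163116932, 0.006405410822480917), 0.036083050072193146)
tilt [-0.05393991 -0.00785297  0.06252479]
```

```bash
cat > st.py <<'E'
from h import *
import pickle
t,a=pickle.load(open('fix.pkl','rb'));o=robot.get_obs()
Rm=np.array([[np.cos(a),-np.sin(a)],[np.sin(a),np.cos(a)]])
print('local',Rm.T@(o['ee_pos'][:2]-t),'F',o['wrist_force'].round(1))
c=cam('wrist');P=cloud(c)
g=c['f'].astype(int).mean(2)
lp=(P[...,:2]-t)@Rm;e=Rm.T@(o['ee_pos'][:2]-t)
r=lp-e
# disc top seen on the +y side (clear of fingers), and hub top away from fingers
for n,m in(('disc',(np.hypot(*np.moveaxis(r,-1,0))<.04)&(r[...,1]>.024)&(P[...,2]>.028)&(P[...,2]<.043)),
           ('hub',(np.hypot(*np.moveaxis(r,-1,0))<.021)&(abs(r[...,0])<.016)&(P[...,2]>.054)&(P[...,2]<.069))):
    if m.sum()>50:
        A=np.c_[r[m],np.ones(m.sum())];print(n,m.sum(),'slope,z0',np.linalg.lstsq(A,P[m][:,2],rcond=None)[0].round(4),'med',np.median(P[m][:,2]).round(4))
pickle.dump(c,open('w.pkl','wb'))
E
python3 -m jog '[[0,0.002,0,0],[0,0.004,0,0],[0,0.006,0,0],[0,0.008,0,0],[0,0.01,0,0],[0,0.01,0,0]]'; python3 st.py
```

```text
t: 10.5
ee_pos: [0.5382, -0.0082, 0.0419]
tcp_rot: [0.681, 0.732, 0.0, 0.0]
wrist_force: [-0.3, -0.1, -0.4]
gripper_width: 0.53
grip_force: 0.4
local [-0.01867774 -0.00025815] F [-0.3 -0.1 -0.4]
disc 3461 slope,z0 [-0.0881 -0.093   0.0387] med 0.036
hub 5526 slope,z0 [-0.0695 -0.0171  0.0617] med 0.0624
```

```bash
python3 -m jog '[[0,0.001,0,0],[0,0.002,0,0],[0,0.003,0,0],[0,0.004,0,0],[0,0.004,0,0]]'; python3 st.py
```

```text
t: 11.18
ee_pos: [0.542, -0.0079, 0.0419]
tcp_rot: [0.681, 0.732, 0.0, 0.0]
wrist_force: [-0.5, -0.5, -0.5]
gripper_width: 0.528
grip_force: 0.5
local [-0.01481411 -0.00026283] F [-0.5 -0.5 -0.5]
disc 3400 slope,z0 [-0.0669 -0.084   0.0376] med 0.0351
hub 5401 slope,z0 [-0.0509 -0.0263  0.0613] med 0.0618
```

```bash
python3 -m jog '[[0,0.001,0,0],[0,0.002,0,0],[0,0.002,0,0],[0,0.002,0,0]]'; python3 st.py;  python3 -m jog '[[0,0.001,0,0],[0,0.002,0,0],[0,0.002,0,0]]'; python3 st.py
```

```text
t: 11.72
ee_pos: [0.5437, -0.0077, 0.0418]
tcp_rot: [0.681, 0.732, -0.0, 0.0]
wrist_force: [-1.5, -0.2, -0.7]
gripper_width: 0.528
grip_force: 0.6
local [-0.01307685 -0.00022287] F [-1.5 -0.2 -0.7]
disc 3376 slope,z0 [-0.061  -0.0813  0.0372] med 0.0349
hub 5360 slope,z0 [-0.0416 -0.025   0.0611] med 0.0617
t: 12.15
ee_pos: [0.5454, -0.0075, 0.0418]
tcp_rot: [0.681, 0.732, -0.0, -0.0]
wrist_force: [-3.7, -0.0, 0.1]
gripper_width: 0.533
grip_force: 1.4
local [-0.0114397  -0.00010185] F [-3.7 -0.   0.1]
disc 3402 slope,z0 [-0.0092 -0.0524  0.0351] med 0.0337
hub 4707 slope,z0 [ 0.0055 -0.0027  0.0592] med 0.0596
```

```bash
python3 -m jog '[[0,-0.0015,0,0],[0,-0.0015,0,0],[0,-0.0015,0,0]]' 0.65; python3 -m jog '[[0,-0.0015,-0.01,0],[0,-0.0015,-0.03,0],[0,-0.0015,-0.07,0],[0,-0.0015,-0.11,0],[0,-0.0015,-0.11,0],[0,-0.0015,-0.11,0]]'
python3 - <<'E'
from h import *
import pickle
t,a=pickle.load(open('fix.pkl','rb'));o=robot.get_obs()
Rm=np.array([[np.cos(a),-np.sin(a)],[np.sin(a),np.cos(a)]])
c=cam('top');P=cloud(c);w=cam('wrist');Pw=cloud(w)
cv2.imwrite('pics/w4.png',w['f']);
for n,Q in(('top',P),('wrist',Pw)):
    l=(Q[...,:2]-t)@Rm
    k=(abs(l[...,0]+.02)<.05)&(l[...,1]<-.05)&(l[...,1]>-.14)&(Q[...,2]>.055)&(Q[...,2]<.08)
    h=(np.hypot(l[...,0]+.013,l[...,1])<.03)&(Q[...,2]>.05)&(Q[...,2]<.07)
    for nm,m in(('knob',k),('hub',h)):
        if m.sum()>5:
            A=np.c_[l[m],np.ones(m.sum())]
            print(n,nm,m.sum(),cv2.minEnclosingCircle(l[m].astype(np.float32)),np.median(Q[m][:,2]),np.linalg.lstsq(A,Q[m][:,2],rcond=None)[0].round(3))
x0,y0=260,160
cv2.imwrite('pics/t4.png',cv2.resize(c['f'][y0:y0+90,x0:x0+120],(800,600),interpolation=cv2.INTER_CUBIC))
pickle.dump((c,w),open('cw.pkl','wb'))
E
```

```text
t: 12.58
ee_pos: [0.5449, -0.0078, 0.0422]
tcp_rot: [0.681, 0.732, 0.0, 0.001]
wrist_force: [-0.4, -0.8, -0.3]
gripper_width: 0.65
grip_force: 0.0
t: 13.32
ee_pos: [0.5429, -0.0078, 0.1522]
tcp_rot: [0.681, 0.732, 0.0, 0.0]
wrist_force: [0.2, -0.4, -0.7]
gripper_width: 0.652
grip_force: 0.0
top knob 16 ((-0.04337095096707344, -0.09093022346496582), 0.007483704015612602) 0.07267646226157809 [0.206 0.002 0.082]
wrist knob 441 ((-0.04429323598742485, -0.09257230162620544), 0.0074144694954156876) 0.07063103541392757 [-0.164 -0.979 -0.026]
wrist hub 2461 ((-0.013241871260106564, -0.0029457937926054), 0.022201014682650566) 0.059708910514862434 [ 0.    -0.016  0.059]
```

View pics/w4.png

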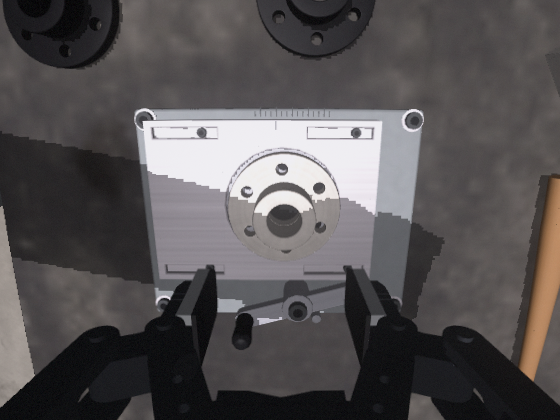

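The wrist view shows the flange seated at (285,205), the keeper screw at (297,306) and the knob at (242,328), still near open. Next I move over the knob with the fingers turned to straddle it.

```bash
python3 -m jog '[[-0.01,-0.003,0,0.17],[-0.022,-0.007,0,0.34],[-0.034,-0.011,0,0.51],[-0.046,-0.015,0,0.68],[-0.058,-0.019,0,0.85],[-0.07,-0.023,0,1.02],[-0.082,-0.027,0,1.19],[-0.0903,-0.0295,0,1.33],[-0.0903,-0.0295,0,1.33],[-0.0903,-0.0295,0,1.33]]' 0.42
python3 - <<'E'
from h import *
import pickle
t,a=pickle.load(open('fix.pkl','rb'));o=robot.get_obs();M=R.from_quat(o['tcp_rot']).as_matrix()
Rm=np.array([[np.cos(a),-np.sin(a)],[np.sin(a),np.cos(a)]])
print('local',Rm.T@(o['ee_pos'][:2]-t),'tool x dir local deg',np.degrees(np.arctan2(M[1,0],M[0,0])-a))
w=cam('wrist');Q=cloud(w);cv2.imwrite('pics/w5.png',w['f'])
l=(Q[...,:2]-t)@Rm;k=(np.hypot(l[...,0]+.043,l[...,1]+.09)<.016)&(Q[...,2]>.055)&(Q[...,2]<.08)
print('knob',k.sum(),cv2.minEnclosingCircle(l[k].astype(np.float32)) if k.sum() else 0)
E
```

```text
t: 14.68
ee_pos: [0.5194, -0.0996, 0.1509]
tcp_rot: [0.988, 0.157, -0.001, -0.001]
wrist_force: [0.1, 0.2, -0.2]
gripper_width: 0.421
grip_force: 0.0
local [-0.04397763 -0.09007659] tool x dir local deg 13.966330194992748
knob 471 ((-0.04476363956928253, -0.09308649599552155), 0.007915378548204899)
```

View pics/w5.png

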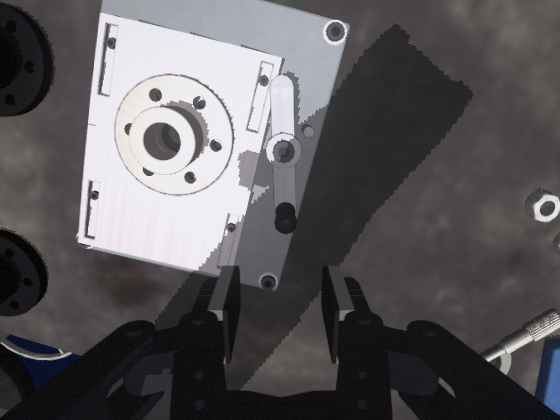

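The wrist view shows the knob (285,218) and pivot (284,150) in line with the tool's x axis, between the fingers (midline u of about 282). I descend, then close to a loose cage.

```bash
python3 -m jog '[[0,0.001,0.03,0],[0,0.001,0.06,0],[0,0.001,0.08,0],[0,0.001,0.09,0],[0,0.001,0.098,0],[0,0.001,0.103,0],[0,0.001,0.103,0]]'
python3 -m jog '[[0,0,0,0],[0,0,0,0],[0,0,0,0],[0,0,0,0]]' 0.26
```

```text
t: 15.6
ee_pos: [0.5204, -0.101, 0.049]
tcp_rot: [0.988, 0.156, 0.0, 0.0]
wrist_force: [0.3, -0.3, -0.2]
gripper_width: 0.421
grip_force: 0.0
t: 16.1
ee_pos: [0.5203, -0.101, 0.0489]
tcp_rot: [0.988, 0.156, 0.0, 0.0]
wrist_force: [-1.0, -0.2, 0.1]
gripper_width: 0.262
grip_force: 0.0
```

```bash
python3 -m jog '[[0,0.0022,0,-0.05],[0.0002,0.0044,0,-0.1],[0.0009,0.0087,0,-0.2],[0.002,0.013,0,-0.3],[0.0035,0.0171,0,-0.4],[0.0054,0.0211,0,-0.5],[0.0077,0.0248,0,-0.6],[0.0103,0.0283,0,-0.7],[0.0133,0.0316,0,-0.8],[0.0166,0.0345,0,-0.9],[0.0202,0.037,0,-1.0],[0.024,0.0392,0,-1.1],[0.026,0.0402,0,-1.15],[0.0281,0.041,0,-1.2],[0.0281,0.041,0,-1.2],[0.0281,0.041,0,-1.2]]'
```

```text
t: 18.1
ee_pos: [0.5593, -0.131, 0.0486]
tcp_rot: [0.727, 0.686, -0.0, -0.0]
wrist_force: [-0.9, 1.9, 0.9]
gripper_width: 0.26
grip_force: 0.5
```

```bash
cat > kn.py <<'E'
from h import *
import pickle
t,a=pickle.load(open('fix.pkl','rb'));o=robot.get_obs();M=R.from_quat(o['tcp_rot']).as_matrix()
Rm=np.array([[np.cos(a),-np.sin(a)],[np.sin(a),np.cos(a)]])
print('tcp local',Rm.T@(o['ee_pos'][:2]-t),'x dir deg',np.degrees(np.arctan2(M[1,0],M[0,0])-a))
for n in('wrist','top'):
    w=cam(n);Q=cloud(w);l=(Q[...,:2]-t)@Rm
    k=(np.hypot(l[...,0],l[...,1]+.08)<.052)&(l[...,1]>-.076)&(Q[...,2]>.037)&(Q[...,2]<.047)
    if k.sum()>5:
        v,_,_=np.linalg.svd((l[k]-l[k].mean(0)).T,full_matrices=False);print(n,'bar',k.sum(),l[k].mean(0),l[k].min(0),l[k].max(0),'dir',np.degrees(np.arctan(v[1,0]/v[0,0])))
E
python3 kn.py
```

```text
tcp local [-0.00646742 -0.12431094] x dir deg 82.56737679047444
wrist bar 4403 [ 0.00314527 -0.0547519 ] [-0.01248171 -0.07599065] [ 0.01409411 -0.03252229] dir 76.14416572719301
top bar 59 [ 0.00204256 -0.05207205] [-0.02493873 -0.07547464] [ 0.01290877 -0.02904445] dir 82.43503819100532
```

```bash
python3 -m jog '[[0.0003,0.003,0,-0.04],[0.0006,0.005,0,-0.08],[0.0009,0.007,0,-0.11],[0.001,0.008,0,-0.13],[0.001,0.008,0,-0.13],[0.001,0.008,0,-0.13]]'; python3 kn.py
```

```text
t: 18.95
ee_pos: [0.5676, -0.1309, 0.0488]
tcp_rot: [0.681, 0.732, -0.0, 0.0]
wrist_force: [-0.8, -1.5, -0.8]
gripper_width: 0.26
grip_force: 0.7
tcp local [ 0.00184714 -0.124771  ] x dir deg 90.03071371455205
wrist bar 4430 [-0.00177323 -0.05420326] [-0.0128954  -0.07598774] [ 0.00878814 -0.03153987] dir 89.29095302133422
top bar 59 [-0.002185   -0.05204687] [-0.01547175 -0.07553812] [ 0.00666678 -0.0283961 ] dir -89.9992323568375
```

```bash
python3 -m jog '[[0,0.001,0,0],[0,0.002,0,0],[0,0.002,0,0]]'; python3 -m jog '[[0,0.001,0,0],[0,0.001,0,0],[0,0.001,0,0]]'
```

```text
t: 19.42
ee_pos: [0.5682, -0.1308, 0.0487]
tcp_rot: [0.681, 0.732, -0.001, -0.001]
wrist_force: [-5.4, -1.8, 1.5]
gripper_width: 0.258
grip_force: 2.7
t: 19.8
ee_pos: [0.5683, -0.1308, 0.0487]
tcp_rot: [0.681, 0.732, -0.002, -0.002]
wrist_force: [-6.5, -0.9, 3.2]
gripper_width: 0.263
grip_force: 3.7
```

The knob is against the stop: the force rises with no further motion. I back off to the middle, open and lift.

```bash
python3 -m jog '[[0,-0.002,0,0],[0,-0.005,0,0],[0,-0.005,0,0],[0,-0.005,0,0]]' 0.38; python3 -m jog '[[0,0,-0.02,0],[0,0,-0.06,0],[0,0,-0.11,0],[-0.02,0,-0.15,0],[-0.02,0,-0.15,0],[-0.02,0,-0.15,0]]'; python3 kn.py; python3 - <<'E'
from h import *
w=cam('wrist');cv2.imwrite('pics/w6.png',w['f'])
import pickle
t,a=pickle.load(open('fix.pkl','rb'));Rm=np.array([[np.cos(a),-np.sin(a)],[np.sin(a),np.cos(a)]])
for n in('wrist','top'):
    Q=cloud(w if n=='wrist' else cam(n));l=(Q[...,:2]-t)@Rm
    h=(np.hypot(l[...,0]+.013,l[...,1])<.021)&(Q[...,2]>.05)&(Q[...,2]<.07)
    if h.sum()>5:print(n,np.median(Q[h][:,2]),np.linalg.lstsq(np.c_[l[h],np.ones(h.sum())],Q[h][:,2],rcond=None)[0].round(3))
E
```

```text
t: 20.3
ee_pos: [0.566, -0.1307, 0.049]
tcp_rot: [0.681, 0.733, 0.0, 0.0]
wrist_force: [0.8, -0.5, -0.2]
gripper_width: 0.381
grip_force: 0.0
t: 21.05
ee_pos: [0.5671, -0.1507, 0.1983]
tcp_rot: [0.681, 0.732, 0.0, -0.0]
wrist_force: [-0.1, -0.5, -0.5]
gripper_width: 0.382
grip_force: 0.0
tcp local [-9.82731110e-05 -1.44492248e-01] x dir deg 90.04064411077493
wrist bar 1154 [-0.00221978 -0.05427946] [-0.01308867 -0.0756523 ] [ 0.00829848 -0.03143467] dir 89.36403547000583
top bar 58 [-0.00260056 -0.05133063] [-0.02142611 -0.07584015] [ 0.00690539 -0.02817158] dir -89.40172562586162
wrist 0.05976279142650351 [ 0.007 -0.036  0.059]
top 0.059909479780845265 [-0.034  0.002  0.059]
```

View pics/w6.png

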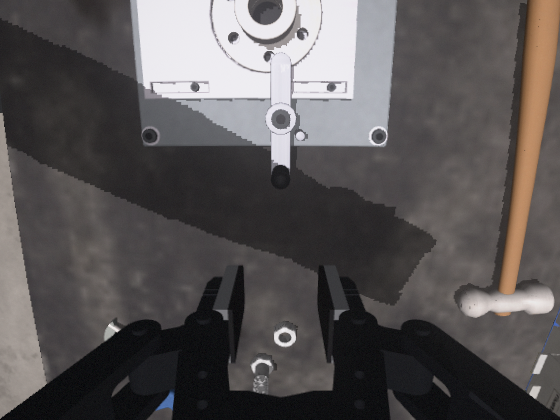

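The keeper is closed over the rim: tip (280,58), pivot (281,119) and knob (280,177) are in line. The flange is home and the robot is clear.

```bash
python3 -c "
from plant import robot
print(robot.job_done())"
```

```text
the job is handed in; nothing more can be done
None
```

The flange is home and level in the recess, the keeper is swung to its closed stop over the rim, the gripper is clear, and I handed the job in at about 21 s; the hand-in call did not report a verdict.

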